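# Tare the portion scale with the empty fruit basket on it

## Task

Take the empty white basket by its green handle and set it down squarely in the middle of the scale's steel pan. Then zero the scale: it is loose and slides away when its red front button is pushed, so slide it back until it sits flush against the yellow steel stop, and with it braced there press the red button fully in for about a second, then let it spring out again. Leave the scale against the stop with the basket on it, and leave everything else on the bench where it is.

Things in the scene. Friction and masses are not known exactly. Their poses are not given: they have to be found in the camera images.
- stop: Yellow steel angle screwed to the bench, fixed: 360 mm long (its y), upright flange 42 mm high and 6 mm thick, foot flange 46 mm deep behind it; a slippery white plastic wear strip covers its front face. Origin on the bench at mid length, in the plane of the front face; -x points out of that face towards the scale, z up.
- scale: Loose glossy grey portion scale, 195 mm deep (x), 230 mm wide (y), body 41 mm high, about 0.5 kg, on four hard feet (with the basket on it slides at 1.5 to 3 N). Origin on the bench under its middle; upright front face (display, red button) at x = -97.5 mm, flat back face at x = +97.5 mm, z up. Steel pan 150 (x) by 220 mm (y) on top, 52 mm above the bench, leaving a bare strip 40 mm deep at the front.
- pan (a point): Centre of the pan's top surface, 17.5 mm behind the scale's origin and 52 mm above the bench; axes as the scale's.
- scale_back (a point): Middle of the scale's back face, 24 mm above the bench; axes as the scale's.
- tare_top (a point): Centre of the outer face of the red round push button (25 mm across) on the upright front face of the scale, 65 mm from the middle towards the scale's -y side, 24 mm above the bench. When out it stands 14 mm proud of the front face. It is pressed level, along the scale's +x. Moves with the button.
- tare (a joint): Travel of the red button: 0 = out, 0.005 m = fully in; its switch closes at 0.0035. Spring loaded: starts to move at about 1.5 N, fully in at 5 N, springs back when released.
- basket: Empty loose white slotted plastic basket, 115 mm (x) by 165 mm (y) by 65 mm high, about 0.14 kg, open on top with a green arch handle. Origin at the centre of its underside, z up.
- basket_handle (a point): Centre of the straight top bar of the basket's handle, 124 mm above its underside. The bar runs along the basket's y: 110 mm long, 12 mm wide (x), 10 mm thick; free space below it down to the basket floor.
- tape_gun: Red hand tape dispenser lying on its side, about 160 x 210 mm, 58 mm high; to be left alone. Origin near its middle, on the bench.
- marker: Black and blue marker pen lying on the bench, 130 mm long; to be left alone. Origin near its middle, on the bench.
- tape_roll: Roll of brown tape lying flat, 104 mm across, 48 mm high; to be left alone. Origin under its centre.
- peach_a: Peach standing in a white foam net, 80 mm across and high; to be left alone. Origin under its centre.
- peach_b: Second peach in a white foam net, 80 mm across and high; to be left alone. Origin under its centre.
- mug: Blue mug, 80 mm across, 85 mm high; to be left alone. Origin under its centre.
Not all that is in view belongs to the job. What is shaped like the basket but orange is not meant.

How it is judged:
On the way, in this order (a step that is already met when the one before it is completed fails the run):
1. the basket stands on the pan, let go (z of basket in the frame of pan between -0.004 and 0.004 m and x of basket in the frame of pan between -0.022 and 0.022 m and y of basket in the frame of pan between -0.03 and 0.03 m and angle between basket's own z axis and vertical below 0.1 rad and contact force between the fingers and basket below 0.1 N), for 0.2 s.
2. with the basket on it and its back against the stop, the scale's button is held in past its switching point (value of joint tare above 0.0035 m and x of scale_back in the frame of stop above -0.006 m and z of basket in the frame of pan between -0.004 and 0.004 m), for 0.3 s.
At the end, for the whole second after the job is handed in: Basket upright on the pan, centred within 22 mm front to back and 30 mm sideways, square within 15 degrees; button out again (under 1.2 mm in); scale's back within 8 mm of the stop's face and parallel within 3.4 degrees; scale and basket at rest (z of basket in the frame of pan between -0.004 and 0.004 m and x of basket in the frame of pan between -0.022 and 0.022 m and y of basket in the frame of pan between -0.03 and 0.03 m and angle between the x axis of basket and the x axis of scale, either way round below 0.26 rad and angle between basket's own z axis and vertical below 0.1 rad and value of joint tare below 0.0012 m and x of scale_back in the frame of stop above -0.008 m and angle between the x axis of scale and the x axis of stop, either way round below 0.06 rad and linear speed of each of scale, basket below 0.02 m/s); the robot touches nothing.
It fails at once if the basket is dropped or thrown (faster than 0.5 m/s without the fingers on it) (linear speed of basket above 0.5 m/s and contact force between the fingers and basket below 0.05 N).
It fails at once if the basket is tipped over (angle between basket's own z axis and vertical above 0.6 rad).
It fails at once if another thing on the bench is moved by more than 30 mm (distance of any of tape_gun, marker, tape_roll, peach_a, peach_b, mug from where it was at the start of the episode above 0.03 m).
It also fails if it takes over 70 s, if anything falls off the work surface, if the arm or the gripper's body presses on something with over 40 N, if the wrist force passes 120 N, or if a joint passes its speed limit or range.

## Robot

A 7-joint arm with a two-finger parallel gripper is mounted at the origin on the work surface. World frame = base frame: x ahead of the robot, y to its left, z up, the work surface at z = 0. Lengths are in m, angles in rad, forces in N, time in s.
With the tool pointing down it reaches from about 0.425 to 0.925 m from the base axis. Payload 6.8 kg.
Tool frame: the origin (TCP) lies on the centre line of the jaws, within the pads' length; the fingertips stand 14 mm ahead of it and the grasp point (between the pads) lies 5 mm behind it (bot.finger_overhang is the distance from the TCP to the fingertips, in m); z points along the fingers, y is the line along which they close (so a half turn about z gives the same grasp; the last joint's range is limited). The gripper opens to 85 mm and grips with 20 to 120 N. Pads are 22 mm wide; open, the fingers measure 114 mm over their backs; the gripper's body (76 mm by 85 mm) begins 54 mm behind the grasp point. The pads swing forward as they close: fully open they stand 13 mm farther back than shut.
Start: joints at [-1.334, 0.477, 0.022, 1.555, -0.011, 1.109, -0.083], TCP at [0.228, 0.635, 0.245] pointing down, gripper open.
Joint ranges: [-2.96, 2.96], [-0.34, 2.1], [-1.41, 1.46], [0.24, 2.44], [-1.37, 4.51], [0.17, 1.92], [-2.96, 2.96]. Speed limits (rad/s): [2.39, 2.39, 3.14, 3.14, 3.14, 3.14, 3.14].

## Interface

Orientations are given as a unit quaternion [w, x, y, z].
In Python, from station import bot gives the robot as it stands.
- The arm moves only by the shell command python3 -m inch 'ROWS' [OPENING] [FORCE]. ROWS is JSON, a list of rows, each a list of 4 numbers: the shift along the tool's x, y, z in m, then the turn about the tool's z in degrees. A call has 1 to 12 rows; each row shifts and turns the commanded pose from where the row before left it, along the tool's axes as they then stand; what a row does not reach is not made up. A row lasts 1/10 s, in which the tool goes at most 50 mm and 8.59 degrees, less where a joint would pass 70% of its speed; a pose out of reach is approached as far as the arm can. A call is refused whole if a number of a shift passes 0.05 or a number of a turn 8.59, either way. A call with a gripper value outside its range is refused whole. OPENING is the finger opening in m, from 0 to 0.0854, set as the call begins (- or left out, the last holds). The fingers move at their own pace and stop on an object; FORCE is the grip in N (left out, the last holds). Time passes only in rows, so rows that do not move let the fingers close. It gives the time, the measured TCP pose, the force, the opening and the grip force at its end, in the units of the state.
- bot.get_obs(): the state, without advancing time (a new reading comes with each control period).
- bot.read_camera(name): name is "scene" or "top"; returns a dict with "color" (420x560x3 uint8, red, green, blue), "mtx" (3x3 intrinsics, pixels), "world_from_camera" (4x4, takes a point from camera to world coordinates). Camera axes: x right, y up, looking along -z (the intrinsics and any distortion apply to the point x, -y, -z); pixel columns grow to the right and rows downward; lengths in m; the calibration is good to about 2 mm. A picture is of the moment at which its call begins. There is no depth.
- bot.hand_in(): hands the job in; it is judged then, once.
The state is a dict: "t": time; "q": joint angles; "joint_vel": joint speeds; "joint_torque": joint torques, N m; "eef_pos": TCP position; "tool_rot": TCP orientation; "contact_force": force on the tool from outside, world axes, zero at the start; "torque": the same for the moment, N m; "gripper_width": opening from 0.0 (shut) to 1.0 (fully open); "grasp_force": force on a finger pad.
Only numpy, scipy, OpenCV 4.12 (cv2) and the standard library are available. Lean on these libraries where they do the work, as an engineer would, in place of code of your own. Each camera call takes 0.05 s, during which the arm holds its last target. There are 200 camera calls.

## Working session

There is one attempt and no reset: what is moved stays moved. The work goes in short steps, Python scripts to look and compute and a shell command to move; the robot and the scene stay as the last step left them, time stands still between calls to the robot, and variables do not carry over. Pictures are saved under pics/ and viewed, at most 10 in all, crops included, and the job is handed in when it is done.

```bash
mkdir -p pics; python3 - <<'E'
from station import bot
import cv2,numpy as np
for n in ("scene","top"):
    c=bot.read_camera(n); cv2.imwrite(f"pics/{n}0.png",c["color"][:,:,::-1])
    print(n,c["mtx"].round(1).tolist(),c["world_from_camera"].round(3).tolist(),[k for k in c])
o=bot.get_obs();print({k:np.round(v,3).tolist() for k,v in o.items()})
E
ls
```

```text
scene [[412.5, 0.0, 282.9], [0.0, 412.5, 205.2], [0.0, 0.0, 1.0]] [[0.847, -0.357, 0.394, 1.131], [0.531, 0.583, -0.615, -0.97], [-0.01, 0.73, 0.683, 1.191], [0.0, 0.0, 0.0, 1.0]] ['color', 'mtx', 'world_from_camera']
top [[440.9, 0.0, 285.8], [0.0, 440.9, 209.4], [0.0, 0.0, 1.0]] [[0.004, 0.981, -0.196, 0.212], [-1.0, 0.003, -0.004, 0.016], [-0.003, 0.196, 0.981, 1.495], [0.0, 0.0, 0.0, 1.0]] ['color', 'mtx', 'world_from_camera']
{'t': 0.1, 'q': [-1.334, 0.478, 0.022, 1.556, -0.012, 1.109, -0.083], 'joint_vel': [-0.0, -0.002, 0.0, -0.002, -0.0, 0.001, 0.001], 'joint_torque': [0.005, -59.777, 1.614, -28.196, 0.013, 0.005, -0.0], 'eef_pos': [0.228, 0.635, 0.244], 'tool_rot': [-0.0, 0.172, 0.985, -0.001], 'contact_force': [0.423, -0.849, -0.836], 'torque': [-0.009, -0.012, -0.033], 'grasp_force': 0.0, 'gripper_width': 0.999}
pics
```

View pics/scene0.png

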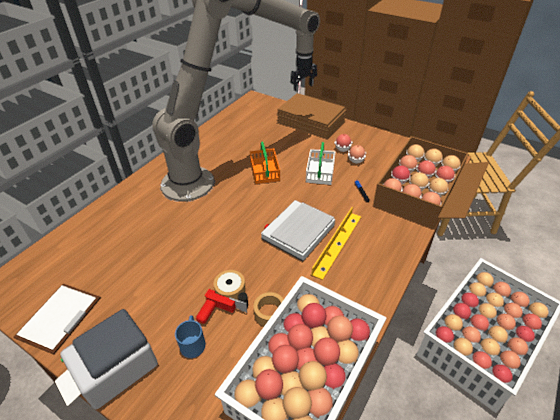

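View pics/top0.png

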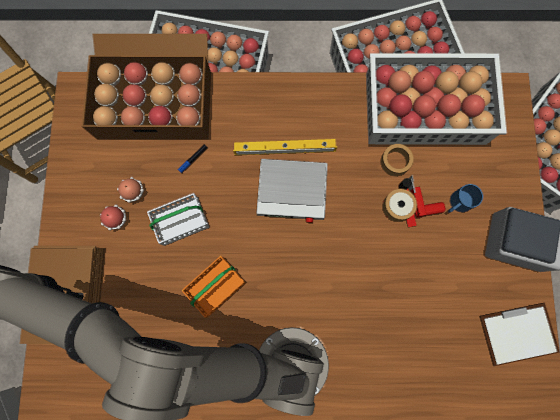

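The scene view shows the white basket with its green handle at (321,162), the orange look-alike at (265,163), the scale at (299,229) with its red button at about (265,226), and the stop at (337,244). The top view shows the white basket at (178,218), the orange one at (214,285), the scale at (292,189) with its button at (310,220), and the stop at (285,146).

Candidates for the basket: white at top (178,218), orange at top (214,285), and the white crates of fruit at (436,98). The white one with the green handle is the one to take.

```bash
cat > h.py <<'E'
from station import bot
import cv2,numpy as np
def cast(c,uv,z):
    K=c["mtx"];T=c["world_from_camera"];uv=np.atleast_2d(uv).astype(float)
    d=np.c_[(uv[:,0]-K[0,2])/K[0,0],-(uv[:,1]-K[1,2])/K[1,1],-np.ones(len(uv))]@T[:3,:3].T
    return T[:3,3]+d*((z-T[2,3])/d[:,2])[:,None]
def proj(c,P):
    T=c["world_from_camera"];p=(np.atleast_2d(P)-T[:3,3])@T[:3,:3];K=c["mtx"]
    return np.c_[K[0,2]-K[0,0]*p[:,0]/p[:,2],K[1,2]+K[1,1]*p[:,1]/p[:,2]]
def mask(c,lo,hi,box):
    h=cv2.cvtColor(c["color"],cv2.COLOR_RGB2HSV);m=cv2.inRange(h,lo,hi);r=np.zeros_like(m);x0,y0,x1,y1=box
    r[y0:y1,x0:x1]=m[y0:y1,x0:x1];return r
def rect(m):
    cs=cv2.findContours(m,cv2.RETR_EXTERNAL,cv2.CHAIN_APPROX_NONE)[0]
    return cv2.minAreaRect(max(cs,key=cv2.contourArea))
def pts(m): return np.argwhere(m)[:,::-1]
E
python3 - <<'E'
from h import *
t=bot.read_camera("top");s=bot.read_camera("scene")
def show(n,P):print(n,np.round(P,4).tolist())
g=mask(t,(45,100,40),(85,255,255),(140,190,212,250));r=rect(g);show("green top rect",cast(t,cv2.boxPoints(r),.129));show(" ctr",cast(t,r[0],.129));print(r)
gs=mask(s,(45,100,40),(85,255,255),(305,135,340,190));p=pts(gs);print("scene green",p.min(0),p.max(0),len(p))
w=mask(t,(0,0,150),(180,60,255),(140,185,215,250));r=rect(cv2.morphologyEx(w,cv2.MORPH_CLOSE,np.ones((9,9))));print("basket",r);show("b rim",cast(t,cv2.boxPoints(r),.065))
y=mask(t,(20,120,120),(35,255,255),(225,130,345,160));r=rect(y);print(r);show("stop z42",cast(t,cv2.boxPoints(r),.042));show("stop z0",cast(t,cv2.boxPoints(r),.0))
for x in range(238,336,24): print(x,[tuple(map(int,q)) for q in t["color"][146:158,x]])
m=mask(t,(0,0,95),(180,40,255),(245,156,340,222));r=rect(cv2.morphologyEx(m,cv2.MORPH_CLOSE,np.ones((5,5))));print("scale",r);show("scale z.052",cast(t,cv2.boxPoints(r),.052));show("z.041",cast(t,cv2.boxPoints(r),.041))
b=mask(t,(0,150,80),(8,255,255),(295,212,325,228));p=pts(b);print("button",p.min(0),p.max(0));show("btn",cast(t,p.mean(0),.03))
big=lambda c,b,f:cv2.resize(c["color"][b[1]:b[3],b[0]:b[2],::-1],None,fx=f,fy=f,interpolation=cv2.INTER_CUBIC)
A=big(t,(140,130,350,250),3.5);B=big(s,(230,135,380,285),2)
B=cv2.copyMakeBorder(B,0,0,0,A.shape[1]-B.shape[1],cv2.BORDER_CONSTANT)[:180] if 0 else A
cv2.imwrite("pics/crop1.png",A)
E
```

```text
green top rect [[0.448, 0.4548, 0.129], [0.5077, 0.2963, 0.129], [0.4788, 0.2849, 0.129], [0.4196, 0.4428, 0.129]]
 ctr [[0.4634, 0.37, 0.129]]
((175.13951110839844, 215.6097869873047), (9.521781921386719, 54.34566116333008), 70.20112609863281)
scene green [318 142] [323 177] 77
basket ((176.3965606689453, 218.74139404296875), (36.58198165893555, 51.808998107910156), 68.19859313964844)
b rim [[0.4891, 0.4853, 0.065], [0.5549, 0.329, 0.065], [0.4404, 0.2792, 0.065], [0.3765, 0.4335, 0.065]]
((284.3651428222656, 144.5377197265625), (8.941268920898438, 103.07763671875), 87.7688217163086)
stop z42 [[0.7392, 0.2065, 0.042], [0.7547, -0.1508, 0.042], [0.7222, -0.1514, 0.042], [0.7068, 0.2044, 0.042]]
stop z0 [[0.7544, 0.212, 0.0], [0.7704, -0.1556, 0.0], [0.7369, -0.1562, 0.0], [0.721, 0.2099, 0.0]]
238 [(216, 176, 49), (217, 178, 51), (217, 178, 50), (219, 182, 48), (214, 181, 52), (89, 81, 62), (85, 88, 87), (75, 77, 72), (91, 81, 59), (91, 61, 24), (157, 105, 65), (148, 96, 58)]
262 [(217, 180, 47), (216, 184, 52), (218, 186, 51), (215, 182, 50), (94, 82, 52), (111, 116, 114), (74, 73, 
[... 337 characters left out ...]
), (75, 74, 71), (81, 77, 69), (122, 88, 27), (159, 104, 65), (143, 94, 53), (149, 99, 61), (150, 99, 59), (149, 100, 62)]
334 [(214, 171, 42), (139, 110, 38), (95, 88, 77), (74, 59, 28), (97, 77, 25), (144, 112, 33), (156, 104, 62), (160, 106, 64), (166, 108, 68), (157, 103, 62), (149, 96, 58), (147, 96, 56)]
scale ((291.90936279296875, 188.1554412841797), (67.76234436035156, 55.30437088012695), 3.6913859844207764)
scale z.052 [[0.4853, 0.1196, 0.052], [0.6772, 0.1107, 0.052], [0.6623, -0.1201, 0.052], [0.4712, -0.1054, 0.052]]
z.041 [[0.4874, 0.1204, 0.041], [0.6808, 0.1114, 0.041], [0.6657, -0.1211, 0.041], [0.4732, -0.1063, 0.041]]
button [306 218] [313 221]
btn [[0.4695, -0.0569, 0.03]]
```

View pics/crop1.png

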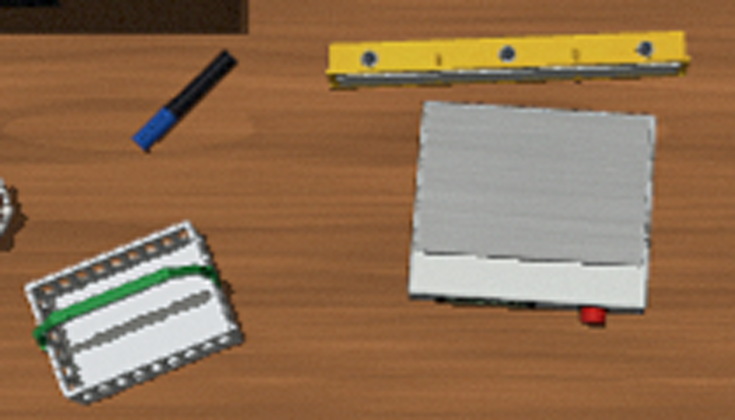

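The close crop confirms the choice: white slotted basket with a green arch, crop (130,300), bar running along its long side. The scale at (535,205) is turned about -3.6° and the stop about +2.5°. The red button is at crop (593,316), on the -y side. I'll turn the tool first, then travel over the handle at height.

```bash
python3 -m inch '[[0,0,0,8.1],[0,0,0,8.1],[0,0,0,8.1],[0,0,0,8.1],[0,0,0,8.1],[0,0,0,8.1]]' 0.0854 30
python3 -m inch '[[-0.036,0.0136,0,0],[-0.036,0.0136,0,0],[-0.036,0.0136,0,0],[-0.036,0.0136,0,0],[-0.036,0.0136,0,0],[-0.036,0.0136,0,0],[-0.036,0.0136,0,0],[-0.036,0.0136,0,0],[-0.036,0.0136,0,0],[0,0,0,0],[0,0,0,0]]'
python3 - <<'E'
from h import *
for n,b in(("scene",(260,80,400,200)),("top",(120,150,260,270))):
    c=bot.read_camera(n);u=proj(c,[bot.get_obs()["eef_pos"]])[0];print(n,u)
    A=cv2.resize(c["color"][b[1]:b[3],b[0]:b[2],::-1],None,fx=2.8,fy=4,interpolation=cv2.INTER_CUBIC);globals()[n]=A
cv2.imwrite("pics/c2.png",np.hstack([scene,top]))
E
```

```text
t: 0.8
eef_pos: [0.2281, 0.6351, 0.245]
tool_rot: [0.0, 0.564, 0.826, -0.0]
contact_force: [-0.6, -0.5, -0.5]
gripper_width: 1.002
grasp_force: 0.0
t: 1.9
eef_pos: [0.4621, 0.3783, 0.2452]
tool_rot: [-0.0, 0.563, 0.827, -0.0]
contact_force: [0.4, -0.3, -0.3]
gripper_width: 1.0
grasp_force: 0.0
scene [320.55787962 125.66723432]
top [161.50820374 209.29959531]
```

View pics/c2.png

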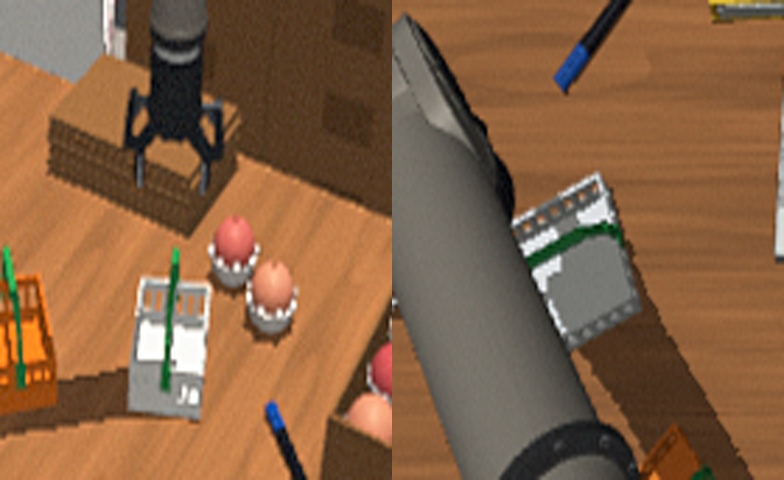

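The crop shows the open jaws, crop (172,180), above the green bar at crop (172,310), with the bar lying between the fingers. The marker and both peaches are well clear, so I descend and grip.

```bash
python3 -m inch '[[0,0,0.03,0],[0,0,0.03,0],[0,0,0.03,0],[0,0,0.02,0],[0,0,0.016,0],[0,0,0,0],[0,0,0,0]]'
python3 -m inch '[[0,0,0,0],[0,0,0,0],[0,0,0,0],[0,0,0,0],[0,0,0,0],[0,0,0,0],[0,0,0,0],[0,0,0,0],[0,0,0,0],[0,0,0,0]]' 0 30
python3 -m inch '[[0,0,-0.01,0],[0,0,-0.02,0],[0,0,-0.03,0],[0,0,-0.03,0],[0,0,-0.03,0],[0,0,0,0],[0,0,0,0],[0,0,0,0]]'
python3 - <<'E'
from h import *
c=bot.read_camera("scene");o=bot.get_obs();print(proj(c,[o["eef_pos"]]),o["gripper_width"])
cv2.imwrite("pics/s3.png",cv2.resize(c["color"][60:210,230:400,::-1],None,fx=3.5,fy=3.5,interpolation=cv2.INTER_CUBIC))
E
```

```text
t: 2.7
eef_pos: [0.4607, 0.3803, 0.1194]
tool_rot: [-0.0, 0.561, 0.828, -0.0]
contact_force: [0.4, -0.4, 0.3]
gripper_width: 1.002
grasp_force: 0.0
t: 3.7
eef_pos: [0.4613, 0.3792, 0.1192]
tool_rot: [-0.0, 0.562, 0.827, -0.0]
contact_force: [0.3, 0.9, -1.4]
gripper_width: 0.139
grasp_force: 30.1
t: 4.5
eef_pos: [0.4607, 0.3788, 0.2383]
tool_rot: [-0.0, 0.562, 0.827, -0.001]
contact_force: [-0.3, 0.0, -1.7]
gripper_width: 0.135
grasp_force: 30.1
[[320.28387263 127.19902333]] 0.13605634645810644
```

View pics/s3.png

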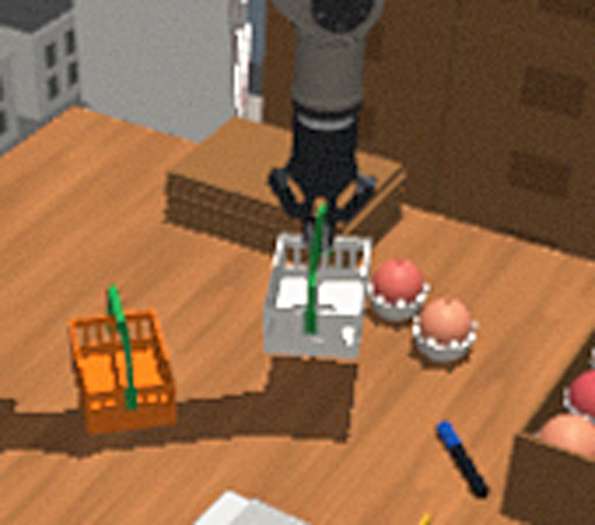

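The basket hangs level from the green bar, fingers at crop (320,235), and the opening of 11.6 mm matches the 12 mm bar. The peaches were not touched. I turn it square to the scale and carry it over the pan centre at about (0.595, 0.000).

```bash
python3 -m inch '[[0,0,0,6.3],[0,0,0,6.3],[0,0,0,6.3],[0,0,0,6.3],[-0.01,0.004,0,0],[-0.02,0.009,0,0],[-0.025,0.0105,0,0],[-0.025,0.0105,0,0],[-0.025,0.0105,0,0],[-0.025,0.0105,0,0],[-0.025,0.0105,0,0],[-0.025,0.0105,0,0]]'
python3 -m inch '[[-0.025,0.0105,0,0],[-0.025,0.0105,0,0],[-0.025,0.0105,0,0],[-0.025,0.0105,0,0],[-0.025,0.0105,0,0],[-0.025,0.0105,0,0],[-0.025,0.0105,0,0],[-0.015,0.0085,0,0],[0,0,0,0],[0,0,0,0],[0,0,0,0],[0,0,0,0]]'
python3 - <<'E'
from h import *
c=bot.read_camera("scene");t=bot.read_camera("top");o=bot.get_obs();print(proj(c,[o["eef_pos"]]),o["gripper_width"])
f=lambda c,b:cv2.resize(c["color"][b[1]:b[3],b[0]:b[2],::-1],(390,390),interpolation=cv2.INTER_CUBIC)
cv2.imwrite("pics/s4.png",np.hstack([f(c,(230,130,380,280)),f(t,(215,130,365,280))]))
E
```

```text
t: 5.75
eef_pos: [0.526, 0.1926, 0.2386]
tool_rot: [-0.0, 0.728, 0.686, -0.001]
contact_force: [0.2, -0.5, -2.1]
gripper_width: 0.131
grasp_force: 30.1
t: 6.95
eef_pos: [0.5958, 0.0014, 0.239]
tool_rot: [-0.0, 0.728, 0.686, -0.0]
contact_force: [-0.6, -0.5, -2.2]
gripper_width: 0.135
grasp_force: 30.1
[[303.27307855 187.57707496]] 0.13751509371786247
```

View pics/s4.png

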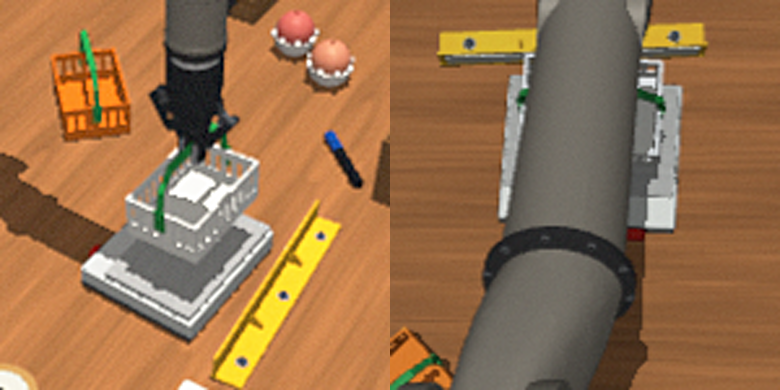

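The basket hangs over the pan square to it, scene crop (195,205). In the top crop its rim spans columns 524 to 663, about 5 mm towards -y. I shift it by that and lower.

```bash
python3 -m inch '[[0.0025,0,0.015,0],[0.0025,0,0.015,0],[0,0,0.012,0],[0,0,0.01,0],[0,0,0.005,0],[0,0,0.004,0],[0,0,0.002,0],[0,0,0,0],[0,0,0,0]]'
python3 -m inch '[[0,0,0.001,0],[0,0,0.001,0],[0,0,0.001,0],[0,0,0.001,0],[0,0,0,0],[0,0,0,0]]'
```

```text
t: 7.95
eef_pos: [0.5968, 0.0051, 0.1767]
tool_rot: [0.0, 0.729, 0.685, 0.0]
contact_force: [0.2, -0.1, -0.2]
gripper_width: 0.137
grasp_force: 30.1
t: 8.55
eef_pos: [0.5965, 0.0052, 0.1723]
tool_rot: [-0.0, 0.729, 0.685, -0.0]
contact_force: [-0.2, -0.0, -1.4]
gripper_width: 0.132
grasp_force: 30.1
```

```bash
python3 -m inch '[[0,0,0.001,0],[0,0,0,0],[0,0,0,0]]'; python3 -m inch '[[0,0,0.001,0],[0,0,0,0],[0,0,0,0]]'
```

```text
t: 8.85
eef_pos: [0.5965, 0.0052, 0.1713]
tool_rot: [-0.0, 0.729, 0.685, -0.0]
contact_force: [0.2, -0.3, -0.9]
gripper_width: 0.134
grasp_force: 30.1
t: 9.15
eef_pos: [0.597, 0.0051, 0.1707]
tool_rot: [0.0, 0.729, 0.685, 0.0]
contact_force: [-0.0, 0.3, 2.3]
gripper_width: 0.138
grasp_force: 30.0
```

Contact shows as +2.3 N upward. I release part-way, then rise.

```bash
python3 -m inch '[[0,0,0,0],[0,0,0,0],[0,0,0,0],[0,0,0,0],[0,0,0,0],[0,0,0,0]]' 0.05 30
python3 -m inch '[[0,0,-0.01,0],[0,0,-0.02,0],[0,0,-0.03,0],[0,0,-0.03,0],[0,0,-0.03,0],[0,0,0,0]]'
python3 -m inch '[[0,-0.02,0,-8.5],[0,0,0,-8.5],[0,0,0,-8.5],[0,0,0,-8.5],[0,0,0,-8.5],[0,0,0,-8.5],[0,0,0,-8.5],[0,0,0,-8.5],[0,0,0,-8.5],[0,0,0,-8.5],[0,0,0,-1.5],[0,0,0,0]]' 0 
```

```text
t: 9.75
eef_pos: [0.5964, 0.0052, 0.1702]
tool_rot: [-0.0, 0.729, 0.685, -0.0]
contact_force: [0.9, 0.0, 0.5]
gripper_width: 0.589
grasp_force: 0.0
t: 10.35
eef_pos: [0.5989, 0.0047, 0.2955]
tool_rot: [0.002, 0.729, 0.685, 0.003]
contact_force: [0.3, -0.0, 0.6]
gripper_width: 0.584
grasp_force: 0.0
t: 11.55
eef_pos: [0.5764, 0.0062, 0.2903]
tool_rot: [-0.0, 0.063, 0.998, 0.0]
contact_force: [-0.6, -0.2, 0.4]
gripper_width: 0.002
grasp_force: 0.0
```

```bash
python3 -m inch '[[0,0,0,-4.85],[0,0,0,-4.85],[0.02,-0.001,0,0],[0.035,-0.001,0,0],[0.035,-0.001,0,0],[0.035,-0.001,0,0],[0.011,0,0,0],[0,0,0,0],[0,0,0,0]]' 0 30
python3 - <<'E'
from h import *
t=bot.read_camera("top");c=bot.read_camera("scene")
f=lambda c,b:cv2.resize(c["color"][b[1]:b[3],b[0]:b[2],::-1],(390,390),interpolation=cv2.INTER_CUBIC)
cv2.imwrite("pics/s5.png",np.hstack([f(c,(230,130,380,280)),f(t,(215,130,365,280))]))
w=mask(t,(0,0,185),(180,40,255),(250,150,340,200));p=pts(w);print(p.min(0),p.max(0))
E
```

```text
t: 12.45
eef_pos: [0.442, -0.0036, 0.2908]
tool_rot: [0.001, -0.023, 1.0, 0.0]
contact_force: [0.2, -0.6, 0.5]
gripper_width: 0.003
grasp_force: 0.0
[264 150] [326 193]
```

View pics/s5.png

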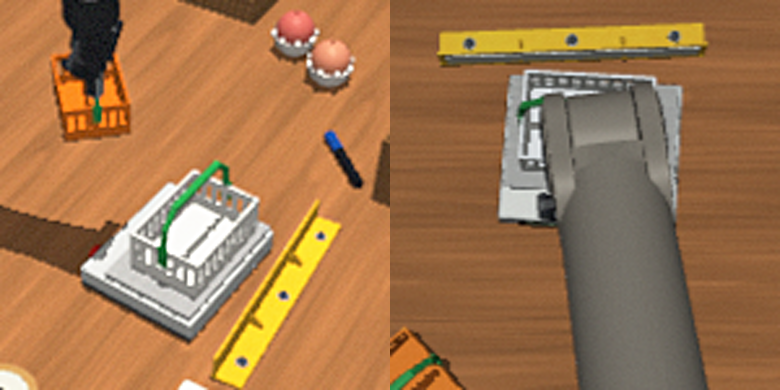

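The basket stands on the pan and is let go, scene crop (195,225). In the top crop its back rim runs from (526,72) to (656,80). I'll check its centring with numbers.

```bash
python3 - <<'E'
from h import *
t=bot.read_camera("top");c=bot.read_camera("scene")
q=lambda x,y:(215+(x-390)/2.6,130+y/2.6)
a=cast(t,[q(526,71),q(656,79)],.117);print("rim back",a.round(4).tolist())
s=lambda x,y:(230+x/2.6,130+y/2.6)
print("scene rim corners",cast(c,[s(131,232),s(204,180),s(260,212),s(188,265)],.117).round(4).tolist())
print("scene pan/scale corners z.041",cast(c,[s(82,266),s(190,325),s(272,240)],.041).round(4).tolist())
x=np.array([.998,-.0628]);m=a.mean(0)[:2]-.0575*x-np.array([.595,0]);print("basket in pan",m@x,m@np.array([.0628,.998]))
E
```

```text
rim back [[0.66, 0.0822, 0.117], [0.6499, -0.0809, 0.117]]
scene rim corners [[0.5448, -0.0725, 0.117], [0.5789, 0.0764, 0.117], [0.6813, 0.0589, 0.117], [0.6455, -0.0856, 0.117]]
scene pan/scale corners z.041 [[0.4797, -0.1061, 0.041], [0.6707, -0.1202, 0.041], [0.6926, 0.0873, 0.041]]
basket in pan 0.002301001205761209 0.004424092015367953
```

The basket is within 5 mm of the pan centre and square to the scale. I now come down in front of the scale and push at the middle of its front face.

```bash
python3 -m inch '[[0,0,0.04,0],[0,0,0.045,0],[0,0,0.045,0],[0,0,0.045,0],[0,0,0.045,0],[0,0,0.03,0],[0,0,0.0128,0],[0,0,0,0],[0,0,0,0]]'
python3 -m inch '[[-0.005,0,0,0],[-0.005,0,0,0],[-0.005,0,0,0],[-0.005,0,0,0],[-0.004,0,0,0],[-0.004,0,0,0],[-0.004,0,0,0],[-0.004,0,0,0],[0,0,0,0]]'
```

```text
t: 13.55
eef_pos: [0.4414, -0.0039, 0.0274]
tool_rot: [-0.0, -0.023, 1.0, -0.0]
contact_force: [0.7, -0.1, 1.3]
gripper_width: -0.001
grasp_force: 0.0
t: 14.45
eef_pos: [0.4771, -0.0022, 0.0273]
tool_rot: [-0.0, -0.023, 1.0, -0.0]
contact_force: [-0.7, -0.2, -0.7]
gripper_width: -0.002
grasp_force: 0.4
```

```bash
python3 -m inch '[[-0.004,0,0,0],[-0.004,0,0,0],[-0.004,0,0,0],[-0.004,0,0,0],[-0.003,0,0,0],[-0.003,0,0,0]]'
python3 -m inch '[[-0.001,0,0,0],[-0.001,0,0,0],[-0.001,0,0,0],[0,0,0,0]]'
python3 -m inch '[[-0.001,0,0,0],[-0.001,0,0,0],[-0.001,0,0,0],[0,0,0,0]]'
python3 - <<'E'
from h import *
t=bot.read_camera("top")
cv2.imwrite("pics/s6.png",cv2.resize(t["color"][125:245,215:365,::-1],None,fx=5,fy=5,interpolation=cv2.INTER_CUBIC))
E
```

```text
t: 15.05
eef_pos: [0.4982, -0.0014, 0.0273]
tool_rot: [-0.001, -0.023, 1.0, -0.0]
contact_force: [-7.7, -1.8, 2.5]
gripper_width: -0.004
grasp_force: 3.4
t: 15.45
eef_pos: [0.4999, -0.0019, 0.0271]
tool_rot: [-0.002, -0.023, 1.0, -0.0]
contact_force: [-5.4, -1.6, 1.6]
gripper_width: -0.002
grasp_force: 3.0
t: 15.85
eef_pos: [0.5034, -0.0018, 0.0271]
tool_rot: [-0.001, -0.023, 1.0, -0.0]
contact_force: [-5.3, -2.2, -1.0]
gripper_width: -0.001
grasp_force: 2.3
```

View pics/s6.png

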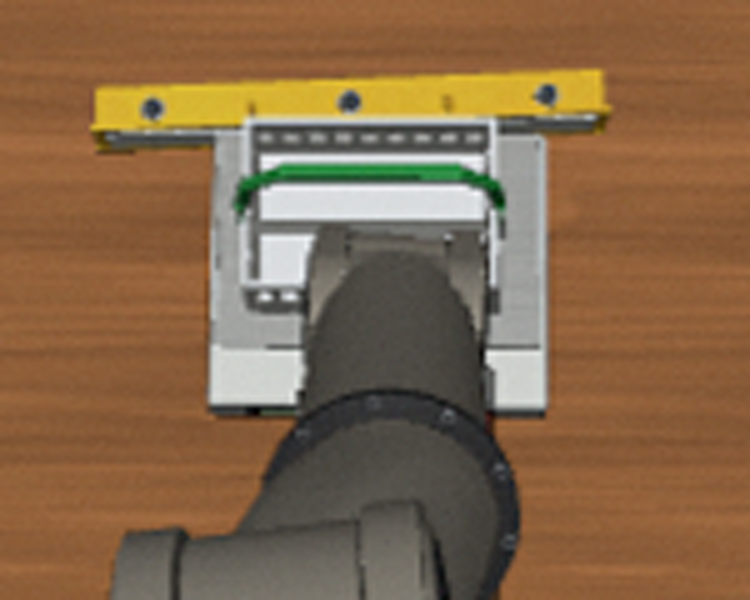

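The +y back corner is against the stop, at (215,130). The scale's sides now run nearly along world x, with a small wedge left at the -y end (545,135). I keep pushing gently so it rotates flush.

```bash
python3 -m inch '[[-0.001,0,0,0],[-0.001,0,0,0],[-0.001,0,0,0],[0,0,0,0]]'
python3 -m inch '[[-0.001,0,0,0],[-0.001,0,0,0],[0,0,0,0]]'
python3 -m inch '[[-0.001,0,0,0],[-0.001,0,0,0],[0,0,0,0]]'
```

```text
t: 16.3
eef_pos: [0.5067, -0.0016, 0.0272]
tool_rot: [-0.001, -0.023, 1.0, -0.0]
contact_force: [-3.9, -2.8, -0.7]
gripper_width: 0.006
grasp_force: 2.3
t: 16.6
eef_pos: [0.5092, -0.0011, 0.0273]
tool_rot: [-0.001, -0.023, 1.0, -0.0]
contact_force: [-5.0, -2.2, -0.7]
gripper_width: -0.001
grasp_force: 2.3
t: 16.9
eef_pos: [0.5092, -0.001, 0.0271]
tool_rot: [-0.003, -0.023, 1.0, -0.0]
contact_force: [-9.6, -2.1, 4.1]
gripper_width: 0.002
grasp_force: 4.8
```

It stopped at x=0.509 with the force rising, so it is flush. I back off and measure where the button is.

```bash
python3 -m inch '[[0.005,0,0,0],[0.01,0,0,0],[0.015,0,0,0],[0.015,0,0,0],[0,0.03,0,0],[0,0.03,0,0],[0,0.03,0,0],[0,0,0,0],[0,0,0,0]]'
python3 - <<'E'
from h import *
t=bot.read_camera("top");s=bot.read_camera("scene")
cv2.imwrite("pics/s7.png",cv2.resize(t["color"][125:245,215:365,::-1],None,fx=5,fy=5,interpolation=cv2.INTER_CUBIC))
b=mask(t,(0,150,60),(8,255,255),(285,190,335,228));p=pts(b);print(p.min(0),p.max(0),len(p),cast(t,p.mean(0),.03).round(4))
E
```

```text
t: 17.8
eef_pos: [0.4633, 0.0883, 0.0279]
tool_rot: [0.001, -0.024, 1.0, 0.0]
contact_force: [-0.9, -0.1, 0.5]
gripper_width: 0.001
grasp_force: 0.0
[306 204] [312 209] 30 [[ 0.5144 -0.0572  0.03  ]]
```

View pics/s7.png

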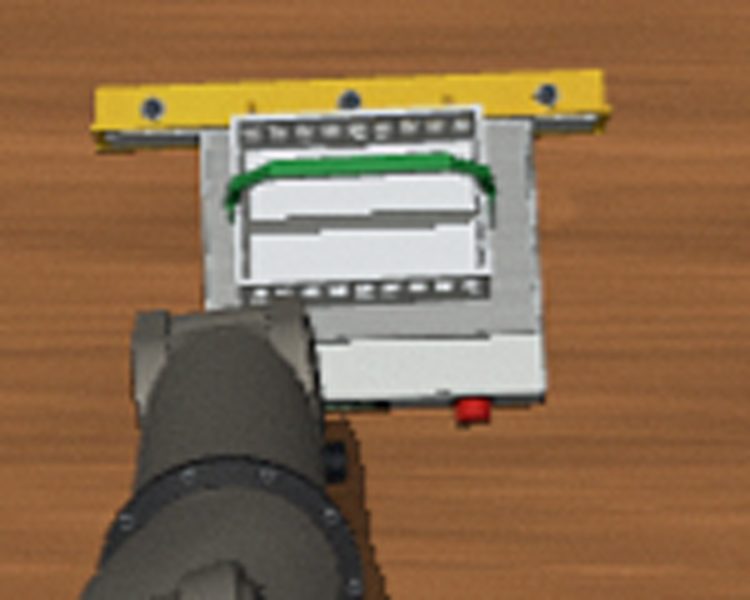

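The scale is flush with the stop and the basket is still centred on it. The red button is at crop (473,410), world about (0.514,-0.057). I move in front of it and press.

```bash
python3 -m inch '[[0,-0.035,0,0],[0,-0.04,0,0],[0,-0.04,0,0],[0,-0.031,0,0],[0,0,0,0],[0,0,0,0]]'
python3 -m inch '[[-0.007,0,0,0],[-0.005,0,0,0],[-0.004,0,0,0],[-0.003,0,0,0],[-0.002,0,0,0],[-0.002,0,0,0],[0,0,0,0],[0,0,0,0]]'
```

```text
t: 18.5
eef_pos: [0.4691, -0.0604, 0.0276]
tool_rot: [0.0, -0.021, 1.0, -0.0]
contact_force: [0.7, 0.1, -0.5]
gripper_width: 0.001
grasp_force: 0.0
t: 19.3
eef_pos: [0.4922, -0.0576, 0.0274]
tool_rot: [-0.0, -0.023, 1.0, -0.0]
contact_force: [0.8, 0.3, 0.3]
gripper_width: -0.002
grasp_force: 0.0
```

```bash
python3 -m inch '[[-0.001,0,0,0],[-0.001,0,0,0],[-0.001,0,0,0],[-0.001,0,0,0],[0,0,0,0]]'
python3 -m inch '[[-0.001,0,0,0],[-0.001,0,0,0],[0,0,0,0]]'
python3 -m inch '[[-0.001,0,0,0],[-0.001,0,0,0],[0,0,0,0]]'
```

```text
t: 19.8
eef_pos: [0.4966, -0.0573, 0.0275]
tool_rot: [0.0, -0.023, 1.0, 0.0]
contact_force: [-0.2, -0.1, 0.1]
gripper_width: -0.004
grasp_force: 0.0
t: 20.1
eef_pos: [0.4978, -0.0573, 0.0273]
tool_rot: [-0.001, -0.023, 1.0, 0.0]
contact_force: [-1.3, -0.7, 0.6]
gripper_width: 0.002
grasp_force: 0.9
t: 20.4
eef_pos: [0.4998, -0.0572, 0.0273]
tool_rot: [-0.001, -0.023, 1.0, 0.0]
contact_force: [-2.6, -0.5, 1.2]
gripper_width: -0.003
grasp_force: 1.6
```

```bash
python3 -m inch '[[-0.001,0,0,0],[-0.001,0,0,0],[-0.001,0,0,0],[0,0,0,0]]'
python3 -m inch '[[-0.001,0,0,0],[-0.001,0,0,0],[0,0,0,0]]'
```

```text
t: 20.8
eef_pos: [0.5025, -0.0571, 0.0273]
tool_rot: [-0.001, -0.023, 1.0, 0.0]
contact_force: [-6.1, -1.1, 2.2]
gripper_width: 0.001
grasp_force: 2.6
t: 21.1
eef_pos: [0.5026, -0.0571, 0.0269]
tool_rot: [-0.003, -0.023, 1.0, 0.0]
contact_force: [-9.0, -1.3, 5.0]
gripper_width: -0.002
grasp_force: 4.7
```

Position has stopped at 0.5026, 5 mm past first contact, with 9 N, so the button is fully in. I hold for a second, then back away level.

```bash
python3 -m inch '[[0,0,0,0],[0,0,0,0],[0,0,0,0],[0,0,0,0],[0,0,0,0],[0,0,0,0],[0,0,0,0],[0,0,0,0],[0,0,0,0],[0,0,0,0]]'
python3 -m inch '[[0.002,0,0,0],[0.002,0,0,0],[0.003,0,0,0],[0.005,0,0,0],[0.01,0,0,0],[0.015,0,0,0],[0.015,0,0,0],[0,0,-0.03,0],[0,0,-0.04,0],[0,0,-0.04,0],[0,0,-0.04,0],[0,0,0,0]]'
python3 -m inch '[[0,0.04,0,0],[0,0.04,0,0],[0,0.04,0,0],[0,0.04,0,0],[0,0.04,0,0],[0,0,0,0],[0,0,0,0],[0,0,0,0]]'
python3 - <<'E'
from h import *
t=bot.read_camera("top")
cv2.imwrite("pics/s8.png",cv2.resize(t["color"][125:245,215:365,::-1],None,fx=5,fy=5,interpolation=cv2.INTER_CUBIC))
b=mask(t,(0,150,60),(8,255,255),(285,190,335,228));p=pts(b);print(p.min(0),p.max(0),len(p),cast(t,p.mean(0),.03).round(4))
E
```

```text
t: 22.1
eef_pos: [0.5026, -0.0571, 0.0269]
tool_rot: [-0.003, -0.023, 1.0, 0.0]
contact_force: [-9.1, 0.2, 4.3]
gripper_width: 0.002
grasp_force: 4.6
t: 23.3
eef_pos: [0.4571, -0.0595, 0.1827]
tool_rot: [0.006, -0.023, 1.0, 0.0]
contact_force: [0.6, 0.0, -0.7]
gripper_width: -0.0
grasp_force: 0.0
t: 24.1
eef_pos: [0.4441, 0.1393, 0.1772]
tool_rot: [-0.0, -0.022, 1.0, -0.0]
contact_force: [1.0, -0.5, 0.7]
gripper_width: 0.001
grasp_force: 0.0
[306 204] [312 209] 30 [[ 0.5148 -0.057   0.03  ]]
```

View pics/s8.png

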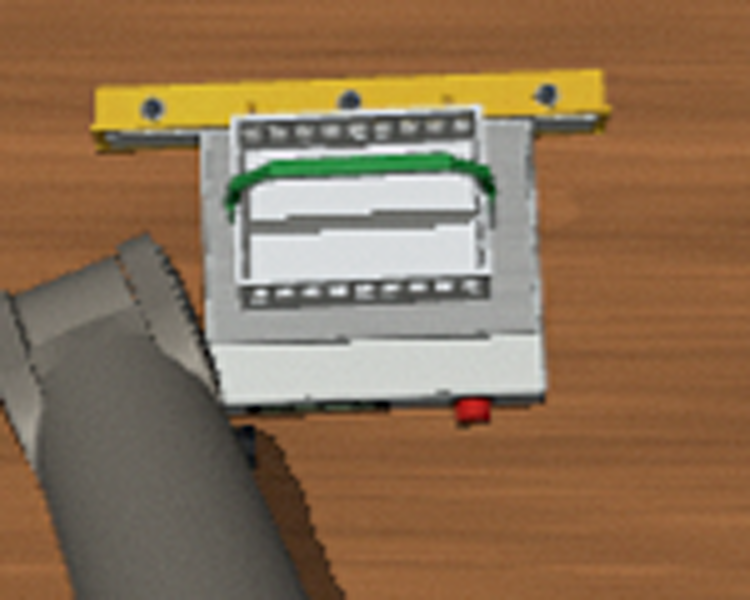

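The scale is flush with the stop at (370,125), the basket is centred and square at (362,210), the button is out again at (473,410), and the arm is clear.

```bash
python3 -c "
from station import bot
print(bot.hand_in())"
```

```text
the job is handed in; nothing more can be done
None
```

The job is handed in, though no verdict came back: the basket sits centred on the pan, the scale is flush against the stop, and the button was held fully in for about a second and has sprung out again.

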